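# Extend a ski rest to its next locking hole and clamp it

### The arm

A 7-joint arm with a two-finger parallel gripper is mounted at the origin on the work surface. World frame = base frame: x ahead of the robot, y to its left, z up, the work surface at z = 0. Lengths are in m, angles in rad, forces in N, time in s.
With the tool pointing down it reaches from about 0.4 to 0.85 m from the base axis. Payload 10.4 kg.
Tool frame: the origin (TCP) lies on the centre line of the jaws, within the pads' length; the fingertips stand r.tip_extent ahead of it and the grasp point (between the pads) lies 3 mm ahead of it (r.tip_extent is the distance from the TCP to the fingertips, in m); z points along the fingers, y is the direction in which the jaws open and shut (so a half turn about z gives the same grasp; the last joint's range is limited). The gripper opens to 87 mm and grips with 3 to 60 N. Pads are 19 mm wide; open, the fingers measure 117 mm over their backs; the gripper's body (75 mm by 190 mm) begins 51 mm behind the grasp point.
Start: joints at [1.103, 0.332, -0.065, 1.46, 0.022, 1.35, -0.088], TCP at [0.269, -0.564, 0.245] pointing down, gripper open.
Joint ranges: [-2.6, 2.6], [-0.5, 2.12], [-1.47, 1.34], [0.16, 2.42], [-1.27, 4.41], [0.06, 2.06], [-2.6, 2.6]. Speed limits (rad/s): [2.22, 2.22, 2.79, 2.79, 3.14, 3.14, 3.14].

### API

Orientations are given as a unit quaternion [x, y, z, w].
In Python, from bench import r gives the robot as it stands. The module is installed in compiled form; this text tells all that it offers.
- The arm moves only by the shell command python3 -m jog 'ROWS' [FORCE]. ROWS is JSON, a list of rows, each a list of 5 numbers: the shift along the tool's x, y, z in cm, then the turn about the tool's z in rad, then the closure, from 0 (fully open) to 1 (shut). A call has exactly 10 rows; each row shifts and turns the pose as measured when the row begins, along the tool's axes as they then stand; what a row does not reach is not made up. A row lasts 1/10 s, in which the tool goes at most 50 mm and 8.59 degrees, less where a joint would pass 70% of its speed; a pose out of reach is approached as far as the arm can. A call with a gripper value outside its range is refused whole. The fingers move at their own pace and stop on an object; FORCE is the grip in N (left out, the last holds). Time passes only in rows, so rows that do not move let the fingers close, or fill a call up. It gives the time, the measured TCP pose, the force and the opening at its end, in the units of the state.
- r.read_state(): the state, without advancing time (a new reading comes with each control period).
- r.camera(name): name is "scene" or "side" or "wrist"; returns a dict with "pixels" (400x640x3 uint8, red, green, blue), "fx", "fy", "cx", "cy" (pixels), "camera_from_world" (4x4, takes a point from world to camera coordinates). Camera axes: x right, y up, looking along -z (the intrinsics and any distortion apply to the point x, -y, -z); pixel columns grow to the right and rows downward; lengths in m; the calibration is good to about 2 mm. A picture is of the moment at which its call begins. There is no depth.
- r.close_job(): hands the job in, once; it reports no verdict.
The state is a dict: "time": time; "joint_positions": joint angles; "joint_vel": joint speeds; "joint_torque": joint torques, N m; "ee_pos": TCP position; "eef_rot": TCP orientation; "ft_force": force on the tool from outside, world axes, zero at the start; "torque": the same for the moment, N m; "width": finger opening in m.
Only numpy, scipy, OpenCV 4.12 (cv2) and the standard library are available. Lean on these libraries where they do the work, as an engineer would, in place of code of your own. Each camera call takes 0.05 s, during which the arm holds its last target. There are 200 camera calls.

### The job

On the bench stands a telescopic ski rest whose blue sleeve is locked by an orange spring button. Press the button in flush and slide the sleeve out by its black thumb rest until the button pops up fully in the next hole, then swing the red clamp lever round until it meets its stop. Be gentle, never pushing harder than about 25 N on the rest, leave the oil bottle, wax block and screw jar where they are, and let go of everything at the end.

Things in the scene. Friction and masses are not known exactly. Their poses are not given: they have to be found in the camera images.
- button_top (a point): Centre of the domed top of the orange spring button, a 12 mm round pin that sticks up 7 mm through a 14 mm hole in the blue sleeve's flat top. It belongs to the fixed inner bar: it moves only up and down, and the sleeve moves past it. z up, y the direction in which the sleeve slides out. Spring: 3 N when up, 5 N when flush with the sleeve's top.
- button_pin (a joint): How far the button is pressed (m): 0 fully up, 0.007 flush with the sleeve's top, about 0.009 while hidden under the sleeve's 2 mm wall. Pressed about flush, a push of up to 15 N on the sleeve carries the wall over its dome; then it stays down by itself until a hole comes along. Less pressed, the sleeve is locked.
- thumb_rest (a point): Middle of the face of the black thumb rest, a lug on the sleeve's top (34 mm wide, 8 mm thick, 60 to 84 mm above the bench). The face looks back at the button (-y) and at the start is 16 mm from its axis: a fingertip on the button can push it too. Moves with the sleeve; y = slide direction. From 45 mm beyond it (+y): rubber ski cradle, 110 mm wide, 100 mm above the bench.
- sleeve (a joint): How far the blue sleeve is slid out (m): 0 at the start, end stop 0.080. The next hole is in a steel plate seen in an oblong window behind the first hole. It meets the button somewhere from 0.043 to 0.069, which differs each time and must be found by feel or eye: the button pops up and the sleeve locks, with 1 to 3 mm of play. Sliding takes about 3 N.
- lever_pivot (a point): On the vertical hinge axis of the red clamp lever, 78 mm above the bench. It sits on the sleeve's top, 98 mm behind the button at the start (-y of the rest), and moves with the sleeve; hub 24 mm across. Its blade is 14 mm thick, 70 to 86 mm above the bench, with 10 mm of air under it. x of this point points along the blade to the tip.
- lever_tip (a point): End of the red lever's blade, half-way up it (78 mm above the bench), 84 mm from the hinge axis.
- clamp_lever (a joint): Angle of the red lever (rad), clockwise from above: 0 points square off the sleeve (to +x of the rest); 1.5, its stop, lies back along the sleeve (to -y of the rest). It stays where it is left and takes about 2 N at 60 mm from its axis.
- oil: Bystander: white plastic oil bottle with blue label and red cap, 44 mm across, 110 mm tall, origin under its centre.
- wax: Bystander: yellow wax block, 50 x 80 x 28 mm, origin under its centre.
- screws: Bystander: clear screw jar with steel lid, 52 mm across, 60 mm tall, origin under its centre.
- rest: The fixed ski rest: grey foot, dark post and inner bar. Origin on the bench straight below the button; y the slide direction, z up. On its bar rides the blue sleeve, 40 mm wide, flat top 60 mm above the bench, thin-walled, from 125 mm behind the button to 85 mm ahead of it at the start.

How it is judged:
On the way, in this order (a step that is already met when the one before it is completed fails the run):
1. the button is pressed in and the sleeve has been slid off its first hole (value of joint button_pin above 0.006 m and value of joint sleeve above 0.01 m), for 0.05 s.
2. the button has popped up in the next hole (value of joint button_pin below 0.0025 m and value of joint sleeve above 0.039 m), for 0.2 s.
3. the red lever has been swung to its stop (value of joint clamp_lever above 1.38 rad), for 0.1 s.
At the end, for the whole second after the job is handed in: The button stands up in the next hole (pressed less than 2.5 mm) with the sleeve slid out 39 to 73 mm, the red lever is within 0.12 rad of its stop, and bottle, wax and jar are within 30 mm of where they stood (all of step 2 and value of joint sleeve below 0.073 m and value of joint clamp_lever above 1.38 rad and distance of each of oil, wax, screws from where it was at the start of the episode below 0.03 m); the robot touches nothing.
It fails at once if the fingers push on the ski rest's sleeve or its lever with more than 30 N (contact force between the fingers and sleeve above 30 N).
It fails at once if the arm (not its fingertips) knocks against the sleeve with more than 30 N (contact force between the arm and sleeve above 30 N).
It fails at once if the button is pressed with more than 30 N (contact force between the fingers and button_pin above 30 N).
It fails at once if a bystander is knocked over (angle between any of oil, screws, wax's own z axis and vertical above 0.6 rad).
It also fails if it takes over 72 s, if anything falls off the work surface, if the arm or the gripper's body presses on something with over 40 N, if the wrist force passes 120 N, or if a joint passes its speed limit or range.

## Working session

There is one attempt and no reset: what is moved stays moved. The work goes in short steps, Python scripts to look and compute and a shell command to move; the robot and the scene stay as the last step left them, time stands still between calls to the robot, and variables do not carry over. Pictures are saved under pics/ and viewed, about 8 in all and at most 12, crops included, and the job is handed in when it is done.

```bash
mkdir -p pics
cat > h.py <<'E'
import numpy as np, cv2
from bench import r
def snap(n,f):
    c=r.camera(n); np.savez('pics/'+f+'.npz',**{k:np.array(v) for k,v in c.items()}); cv2.imwrite('pics/'+f+'.png',c['pixels'][:,:,::-1]); return c
def ray(c,u,v):
    d=np.array([(u-c['cx'])/c['fx'],-(v-c['cy'])/c['fy'],-1.0]); T=np.array(c['camera_from_world']); R=T[:3,:3]
    return -R.T@T[:3,3], R.T@d
def onz(c,u,v,z):
    o,d=ray(c,u,v); return o+d*(z-o[2])/d[2]
def proj(c,p):
    q=np.array(c['camera_from_world'])@np.append(p,1); return c['cx']+c['fx']*q[0]/-q[2], c['cy']-c['fy']*q[1]/-q[2]
E
python3 - <<'E'
from h import *
s=r.read_state(); print({k:np.round(v,3) for k,v in s.items()}, r.tip_extent)
ims=[]
for n in ('scene','side','wrist'):
    c=snap(n,n+'0'); print(n,c.keys(),c['fx'],c['cx'],np.round(ray(c,c['cx'],c['cy']),3).tolist());
E
```

```text
{'time': np.float64(0.0), 'joint_positions': array([ 1.103,  0.333, -0.065,  1.461,  0.022,  1.35 , -0.088]), 'joint_vel': array([ 0.001,  0.   ,  0.   ,  0.001, -0.   ,  0.001, -0.   ]), 'joint_torque': array([-1.0000e-03, -6.2326e+01,  2.4000e-02, -3.8990e+01, -6.2000e-02,
        4.0000e-02,  0.0000e+00]), 'ee_pos': array([ 0.269, -0.564,  0.244]), 'eef_rot': array([ 0.975,  0.221, -0.   , -0.001]), 'ft_force': array([-0.456, -0.272,  0.105]), 'torque': array([-0.04 , -0.007, -0.007]), 'width': np.float64(0.087)} 0.022
scene dict_keys(['pixels', 'fx', 'fy', 'cx', 'cy', 'camera_from_world']) 518.5748386827066 324.56981973508124 [[1.044, -0.271, 0.692], [-0.583, 0.317, -0.748]]
side dict_keys(['pixels', 'fx', 'fy', 'cx', 'cy', 'camera_from_world']) 473.34238468112585 321.10397161590447 [[0.183, 0.329, 0.568], [0.514, -0.491, -0.703]]
wrist dict_keys(['pixels', 'fx', 'fy', 'cx', 'cy', 'camera_from_world']) 355.58463094821 320.8104202719514 [[0.342, -0.529, 0.385], [-0.265, -0.123, -0.956]]
```

View pics/scene0.png

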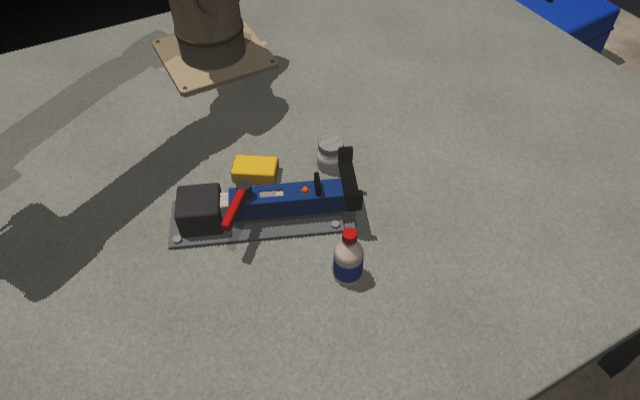

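View pics/side0.png

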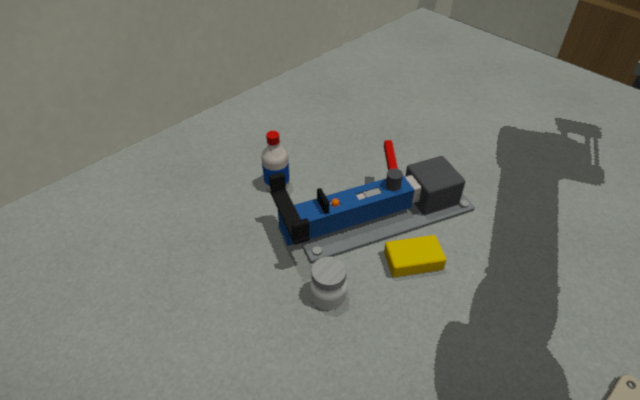

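Scene: button at about (305,190), lug (317,184), hub (245,187), lever tip (226,226). Side: button (336,202), lug (323,200), hub (394,175), lever tip (389,143). Next I compute positions by ray casting.

Run:
```python
from h import *
C={n:dict(np.load(f'pics/{n}0.npz')) for n in('scene','side')}
def tri(a,b):
    o1,d1=ray(C['scene'],*a);o2,d2=ray(C['side'],*b)
    t=np.linalg.lstsq(np.c_[d1,-d2],o2-o1,rcond=None)[0]; p,q=o1+d1*t[0],o2+d2*t[1]; return (p+q)/2,np.linalg.norm(p-q)
def blob(n,lo,hi,win):
    im=C[n]['pixels']; x0,y0,x1,y1=win
    m=cv2.inRange(cv2.cvtColor(im,cv2.COLOR_RGB2HSV),lo,hi); z=np.zeros_like(m); z[y0:y1,x0:x1]=m[y0:y1,x0:x1]
    v,u=np.nonzero(z); return (u.mean(),v.mean()),len(u),(u.min(),u.max(),v.min(),v.max())
O=((4,150,130),(20,255,255))
b1=blob('scene',*O,(295,180,316,200)); b2=blob('side',*O,(325,192,346,212)); print(b1,b2)
B,e=tri(b1[0],b2[0]); print('button',B.round(4),e)
for n,a,b in (('hub',(245,185),(394,172)),('tip',(226,226),(389,143)),('lug top',(317,174),(322,191))):
    print(n,*[np.round(x,4) for x in tri(a,b)])
print('hub z78-90',onz(C['scene'],245,185,.09).round(3),onz(C['side'],394,172,.09).round(3))
for n,u in(('scene',b1[0]),('side',b2[0])): print(onz(C[n],*u,.065).round(4))
for n,(a,b),z in (('oil cap',((349,232),(273,135)),.11),('jar lid',((330,143),(329,270)),.06),('wax',((255,162),(414,246)),.028)):
    print(n,onz(C['scene'],*a,z).round(3),onz(C['side'],*b,z).round(3))
# blue sleeve top edges
for n,w in(('scene',(225,170,350,225)),('side',(270,170,420,250))):
    print(n,blob(n,(100,100,30),(125,255,255),w)[1:])
    im=C[n]['pixels'][w[1]:w[3],w[0]:w[2]]; cv2.imwrite(f'pics/{n}z.png',cv2.resize(im[:,:,::-1],None,fx=5,fy=5,interpolation=cv2.INTER_CUBIC))
a=cv2.imread('pics/scenez.png');b=cv2.imread('pics/sidez.png')
k=np.zeros((a.shape[0]+b.shape[0],max(a.shape[1],b.shape[1]),3),np.uint8);k[:a.shape[0],:a.shape[1]]=a;k[a.shape[0]:,:b.shape[1]]=b
print(k.shape);cv2.imwrite('pics/zz.png',cv2.resize(k,(720,int(k.shape[0]*720/k.shape[1]))))
```

```text
((np.float64(304.53846153846155), np.float64(188.84615384615384)), 26, (np.int64(302), np.int64(307), np.int64(187), np.int64(191))) ((np.float64(335.19354838709677), np.float64(201.5483870967742)), 31, (np.int64(332), np.int64(338), np.int64(199), np.int64(204)))
button [ 0.5282 -0.0285  0.0614] 0.0010908418499108
hub [ 0.4946 -0.1182  0.0861] 0.0043
tip [ 0.5513 -0.1738  0.0787] 0.0048
lug top [ 0.535  -0.0082  0.0925] 0.0003
hub z78-90 [ 0.5   -0.118  0.09 ] [ 0.491 -0.117  0.09 ]
[ 0.5315 -0.0295  0.065 ]
[ 0.5254 -0.0264  0.065 ]
oil cap [ 0.671 -0.029  0.11 ] [ 0.667 -0.028  0.11 ]
jar lid [0.451 0.062 0.06 ] [0.445 0.065 0.06 ]
wax [ 0.4   -0.064  0.028] [ 0.407 -0.072  0.028]
scene (2019, (np.int64(229), np.int64(343), np.int64(179), np.int64(218)))
side (3776, (np.int64(270), np.int64(413), np.int64(170), np.int64(245)))
(675, 750, 3)
```

View pics/zz.png

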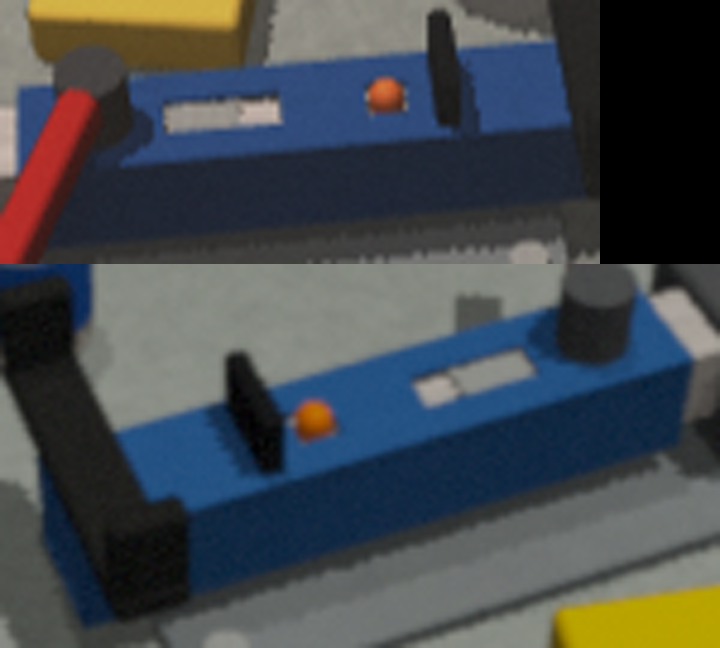

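View count 3. The zoom shows the button, lug, hub and plate hole window, all consistent with the positions computed. First move: travel towards the button, with the fingers shutting on the way.

```bash
python3 -m jog '[[3.6,-2.9,0,0,1],[3.6,-2.9,0,0,1],[3.6,-2.9,0,0,1],[3.6,-2.9,0,0,1],[3.6,-2.9,0,0,1],[3.6,-2.9,0,0,1],[3.6,-2.9,0,0,1],[3.6,-2.9,0,0,1],[3.6,-2.9,0,0,1],[3.6,-2.9,0,0,1]]' 10
cat >> h.py <<'E'
from scipy.spatial.transform import Rotation as Ro
def go(target,phi):
    "shift in tool axes (cm) to target, and turn (rad) for tool x at world angle phi (rad)"
    s=r.read_state(); R=Ro.from_quat(s['eef_rot']).as_matrix(); d=R.T@(np.array(target)-s['ee_pos'])*100
    a=np.arctan2(R[1,0],R[0,0]); print('t',round(float(s['time']),2),'pos',np.round(s['ee_pos'],4),'F',np.round(s['ft_force'],1),'w',round(float(s['width']),4),'tilt',np.round(R[2],3),'shift cm',d.round(2),'turn',round(float((a-phi+np.pi)%(2*np.pi)-np.pi),3))
E
python3 - <<'E'
from h import *
C={n:dict(np.load(f'pics/{n}0.npz')) for n in('scene','side')}
for n,a,b in(('scene',(250,204.8),(344.8,196.5)),('side',(413.75,189.4),(309.6,221.3))):
    p,q=onz(C[n],*a,.06),onz(C[n],*b,.06); print(n,p.round(4),q.round(4),np.degrees(np.arctan2(*(q-p)[[1,0]])))
go((.528,-.0285,.16),np.radians(69.5))
E
```

```text
time: 1.15
ee_pos: [0.4715, -0.1379, 0.2406]
eef_rot: [0.977, 0.214, -0.002, -0.0]
ft_force: [0.9, -0.9, -0.5]
width: 0.015
scene [ 0.5164 -0.1198  0.06  ] [0.5735 0.0221 0.06  ] 68.06079335027715
side [ 0.4637 -0.136   0.06  ] [0.5261 0.0249 0.06  ] 68.79290938570443
t 1.15 pos [ 0.4715 -0.1379  0.2406] F [ 0.9 -0.9 -0.5] w 0.015 tilt [-0.004 -0.002 -1.   ] shift cm [ 9.75 -7.55  8.03] turn -0.781
```

```bash
python3 -m jog '[[3.25,-2.5,0,0,1],[3.25,-2.5,0,0,1],[3.25,-2.5,0,0,1],[0,0,0,-0.13,1],[0,0,0,-0.13,1],[0,0,0,-0.13,1],[0,0,0,-0.13,1],[0,0,0,-0.13,1],[0,0,0,-0.12,1],[0,0,0,0,1]]'
python3 - <<'E'
from h import *
go((.528,-.0285,.16),np.radians(68.5))
c=snap('wrist','w1'); print(proj(c,(.528,-.0285,.067)))
E
```

```text
time: 2.15
ee_pos: [0.5306, -0.014, 0.2386]
eef_rot: [0.813, 0.582, -0.002, -0.003]
ft_force: [0.2, -0.4, 0.2]
width: 0.0008
t 2.15 pos [ 0.5306 -0.014   0.2386] F [ 0.2 -0.4  0.2] w 0.0008 tilt [ 0.001 -0.008 -1.   ] shift cm [-1.46  0.29  7.86] turn 0.047
(np.float64(325.1826100571037), np.float64(206.7488938414138))
```

View pics/w1.png

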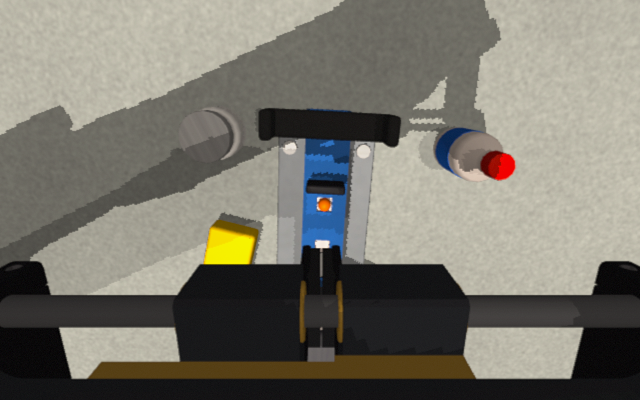

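View 4: the wrist view shows the button at (324,204), 3 px from its prediction, with the lug above it at (325,187). Next I refine with this view.

Run:
```python
from h import *
c=dict(np.load('pics/w1.npz')); im=c['pixels']
m=cv2.inRange(cv2.cvtColor(im,cv2.COLOR_RGB2HSV),(4,150,130),(20,255,255)); m[:,:310]=0;m[:,340:]=0;m[:190]=0;m[225:]=0
v,u=np.nonzero(m); print(u.mean(),v.mean(),len(u)); B=onz(c,u.mean(),v.mean(),.064); print(B.round(4))
# sleeve edge lines: blue columns per row
b=cv2.inRange(cv2.cvtColor(im,cv2.COLOR_RGB2HSV),(100,120,40),(125,255,255))
P=[]
for row in range(160,240,4):
    k=np.nonzero(b[row,285:370])[0]+285
    if len(k)>20: P.append((onz(c,k.min(),row,.06)+onz(c,k.max(),row,.06))/2)
P=np.array(P); f=cv2.fitLine(P[:,:2].astype(np.float32),cv2.DIST_HUBER,0,.01,.01).ravel(); a=np.degrees(np.arctan2(f[1],f[0])); print('axis',a, f)
n=np.array([-f[1],f[0]]); print('button off axis mm',1000*n@(B[:2]-f[2:]))
go((*B[:2],.16),np.radians(68.5))
```

```text
323.9017857142857 204.73214285714286 112
[ 0.5272 -0.0271  0.064 ]
axis 68.19606 [ 0.3714317   0.9284603   0.53220576 -0.0151762 ]
button off axis mm 0.1893044231861679
t 2.2 pos [ 0.5306 -0.014   0.2386] F [-0.1  0.3  0. ] w 0.0005 tilt [ 0.001 -0.008 -1.   ] shift cm [-1.36  0.17  7.86] turn 0.043
```

```bash
python3 -m jog '[[-1.4,0.2,2,0.045,1],[0,0,3,0,1],[0,0,3,0,1],[0,0,3,0,1],[0,0,1.5,0,1],[0,0,0.5,0,1],[0,0,0,0,1],[0,0,0,0,1],[0,0,0,0,1],[0,0,0,0,1]]'
python3 - <<'E'
from h import *
go((.5274,-.0274,.082),np.radians(68.3))
E
```

```text
time: 3.2
ee_pos: [0.5289, -0.0285, 0.1073]
eef_rot: [0.836, 0.548, -0.0, -0.001]
ft_force: [1.0, -0.8, 0.0]
width: 0.0004
t 3.2 pos [ 0.5289 -0.0285  0.1073] F [ 1.  -0.8  0. ] w 0.0004 tilt [ 0.001 -0.002 -1.   ] shift cm [ 0.04 -0.17  2.53] turn -0.031
```

```bash
python3 -m jog '[[0,-0.17,1.2,-0.03,1],[0,0,0.1,0,1],[0,0,0.2,0,1],[0,0,0.2,0,1],[0,0,0.2,0,1],[0,0,0.1,0,1],[0,0,0.1,0,1],[0,0,0.1,0,1],[0,0,0,0,1],[0,0,0,0,1]]'
python3 - <<'E'
from h import *
go((.5274,-.0274,.082),np.radians(68.3))
E
```

```text
time: 4.2
ee_pos: [0.528, -0.0278, 0.0853]
eef_rot: [0.827, 0.562, 0.001, -0.0]
ft_force: [-2.1, -0.2, 3.8]
width: 0.0005
t 4.2 pos [ 0.528  -0.0278  0.0853] F [-2.1 -0.2  3.8] w 0.0005 tilt [ 0.001 -0.    -1.   ] shift cm [ 0.02 -0.07  0.33] turn 0.001
```

```bash
python3 -m jog '[[0,0,0.1,0,1],[0,0,0.1,0,1],[0,0,0.1,0,1],[0,0,0.05,0,1],[0,0,0.05,0,1],[0,0,0,0,1],[0,0,0,0,1],[0,0,0,0,1],[0,0,0,0,1],[0,0,0,0,1]]'
python3 - <<'E'
from h import *
go((.5274,-.0274,.082),np.radians(68.3))
E
```

```text
time: 5.2
ee_pos: [0.528, -0.0278, 0.0826]
eef_rot: [0.827, 0.562, 0.0, -0.0]
ft_force: [-1.7, -0.6, 4.7]
width: 0.0003
t 5.2 pos [ 0.528  -0.0278  0.0826] F [-1.7 -0.6  4.7] w 0.0003 tilt [ 0.  0. -1.] shift cm [ 0.01 -0.07  0.06] turn 0.001
```

```bash
python3 -m jog '[[0,0,0.07,0,1],[0,0,0.05,0,1],[0,0,0.02,0,1],[0,0,0,0,1],[0.2,0,0.02,0,1],[0.2,0,0.02,0,1],[0,0,0.02,0,1],[0,0,0.02,0,1],[0,0,0,0,1],[0,0,0,0,1]]'
python3 - <<'E'
from h import *
go((.5274,-.0274,.082),np.radians(68.3))
E
```

```text
time: 6.2
ee_pos: [0.5291, -0.0261, 0.0825]
eef_rot: [0.828, 0.561, -0.002, 0.001]
ft_force: [-2.9, 0.6, 4.2]
width: 0.0001
t 6.2 pos [ 0.5291 -0.0261  0.0825] F [-2.9  0.6  4.2] w 0.0001 tilt [-0.004  0.    -1.   ] shift cm [-0.19 -0.11  0.05] turn -0.001
```

```bash
python3 -m jog '[[0,0,0.1,0,1],[0,0,0.1,0,1],[0.15,0,0.1,0,1],[0.15,0,0.1,0,1],[0.15,0,0.1,0,1],[0.15,0,0.1,0,1],[0.15,0,0.1,0,1],[0.15,0,0.1,0,1],[0,0,0.1,0,1],[0,0,0.1,0,1]]'
python3 - <<'E'
from h import *
go((.5274,-.0274,.082),np.radians(68.3))
E
```

```text
time: 7.2
ee_pos: [0.5306, -0.0229, 0.0824]
eef_rot: [0.829, 0.559, -0.008, 0.005]
ft_force: [-8.8, -0.0, 17.6]
width: 0.0003
t 7.2 pos [ 0.5306 -0.0229  0.0824] F [-8.8 -0.  17.6] w 0.0003 tilt [-0.019 -0.001 -1.   ] shift cm [-0.54 -0.12  0.05] turn -0.006
```

```bash
python3 -m jog '[[0.1,0,0.02,0,1],[0.15,0,0.04,0,1],[0.15,0,0.04,0,1],[0.15,0,0.04,0,1],[0.15,0,0.04,0,1],[0.15,0,0.04,0,1],[0.15,0,0.04,0,1],[0.15,0,0.04,0,1],[0.15,0,0.04,0,1],[0.15,0,0.04,0,1]]'
python3 - <<'E'
from h import *
go((.5274,-.0274,.082),np.radians(68.3))
E
```

```text
time: 8.2
ee_pos: [0.5313, -0.0217, 0.0826]
eef_rot: [0.832, 0.555, -0.019, 0.009]
ft_force: [-8.9, -4.8, 14.7]
width: 0.0002
t 8.2 pos [ 0.5313 -0.0217  0.0826] F [-8.9 -4.8 14.7] w 0.0002 tilt [-0.041 -0.005 -0.999] shift cm [-0.67 -0.14  0.09] turn -0.015
```

```bash
python3 -m jog '[[0.2,0,0.01,0,1],[0.2,0,0.02,0,1],[0.2,0,0.02,0,1],[0.2,0,0.02,0,1],[0.2,0,0.02,0,1],[0.2,0,0.02,0,1],[0.2,0,0.02,0,1],[0.2,0,0.02,0,1],[0.2,0,0.02,0,1],[0.2,0,0.02,0,1]]'
python3 - <<'E'
from h import *
go((.5274,-.0274,.082),np.radians(68.3))
E
```

```text
time: 9.2
ee_pos: [0.5322, -0.0205, 0.0828]
eef_rot: [0.835, 0.549, -0.033, 0.015]
ft_force: [-8.2, -6.2, 13.5]
width: 0.0006
t 9.2 pos [ 0.5322 -0.0205  0.0828] F [-8.2 -6.2 13.5] w 0.0006 tilt [-0.072 -0.012 -0.997] shift cm [-0.81 -0.17  0.14] turn -0.029
```

```bash
python3 -m jog '[[-0.2,0,-0.2,0,1],[-0.1,0,-1,0,1],[0,-0.15,-2,-0.03,1],[1.7,0,0,0,1],[1.7,0,0,0,1],[0,0,0,0,1],[0,0,0,0,1],[0,0,0,0,1],[0,0,0,0,1],[0,0,0,0,1]]'
python3 - <<'E'
from h import *
u=np.array([np.cos(np.radians(68.3)),np.sin(np.radians(68.3))]);p=np.array([.5274,-.0274])+u*(.016+.008+.0095+.006)
go((*p,.088),np.radians(68.3))
E
```

```text
time: 10.2
ee_pos: [0.5439, 0.0091, 0.1151]
eef_rot: [0.827, 0.561, -0.033, 0.014]
ft_force: [0.1, 0.2, 0.3]
width: 0.0005
t 10.2 pos [0.5439 0.0091 0.1151] F [0.1 0.2 0.3] w 0.0005 tilt [-0.07  -0.013 -0.997] shift cm [ 0.13 -0.15  2.71] turn -0.001
```

```bash
python3 -m jog '[[0.35,-0.15,0.4,0,1],[0,0,1,0,1],[0,0,1,0,1],[0,0,0.3,0,1],[0,0,0,0,1],[-0.2,0,0,0,1],[-0.2,0,0,0,1],[-0.2,0,0,0,1],[-0.2,0,0,0,1],[-0.2,0,0,0,1]]'
python3 - <<'E'
from h import *
u=np.array([np.cos(np.radians(68.3)),np.sin(np.radians(68.3))]);p=np.array([.5274,-.0274])+u*(.016+.008+.0095+.000)
go((*p,.088),np.radians(68.3))
E
```

```text
time: 11.2
ee_pos: [0.5395, 0.0054, 0.0855]
eef_rot: [0.827, 0.562, -0.03, 0.012]
ft_force: [4.0, 6.7, -6.2]
width: 0.0004
t 11.2 pos [0.5395 0.0054 0.0855] F [ 4.   6.7 -6.2] w 0.0004 tilt [-0.063 -0.013 -0.998] shift cm [-0.16  0.09 -0.24] turn 0.002
```

```bash
python3 -m jog '[[-0.3,0,0.03,0,1],[-0.3,0,0.03,0,1],[-0.3,0,0.03,0,1],[-0.3,0,0.03,0,1],[-0.3,0,0.03,0,1],[-0.3,0,0.03,0,1],[-0.3,0,0.03,0,1],[-0.3,0,0.03,0,1],[-0.3,0,0.03,0,1],[-0.3,0,0.03,0,1]]'
python3 - <<'E'
from h import *
go((.5274,-.0274,.088),np.radians(68.3))
E
```

```text
time: 12.2
ee_pos: [0.5388, 0.0048, 0.0862]
eef_rot: [0.821, 0.571, -0.006, 0.005]
ft_force: [5.6, 10.1, -6.0]
width: 0.0006
t 12.2 pos [0.5388 0.0048 0.0862] F [ 5.6 10.1 -6. ] w 0.0006 tilt [-0.016  0.001 -1.   ] shift cm [-3.42  0.06 -0.12] turn 0.023
```

```bash
python3 -m jog '[[-0.3,0,0.01,0,1],[-0.3,0,0.01,0,1],[-0.3,0,0.01,0,1],[-0.3,0,0.01,0,1],[-0.3,0,0.01,0,1],[-0.3,0,0.01,0,1],[-0.3,0,0.01,0,1],[-0.3,0,0.01,0,1],[0.3,0,0,0,1],[0,0,-1,0.02,1]]'
python3 - <<'E'
from h import *
go((.5274,-.0274,.088),np.radians(68.3))
E
```

```text
time: 13.2
ee_pos: [0.5384, 0.0077, 0.0968]
eef_rot: [0.822, 0.57, 0.011, -0.002]
ft_force: [0.1, 0.5, 0.1]
width: 0.0005
t 13.2 pos [0.5384 0.0077 0.0968] F [0.1 0.5 0.1] w 0.0005 tilt [ 0.02  0.01 -1.  ] shift cm [-3.69  0.19  0.8 ] turn 0.021
```

```bash
python3 -m jog '[[0,0.1,-1.6,0.02,1],[0,0.05,-0.3,0,1],[-1.65,0,0,0,1],[-1.65,0,0,0,1],[0,0,0,0,1],[0,0,1,0,1],[0,0,0.8,0,1],[0,0,0.3,0,1],[0,0,0,0,1],[0,0,0,0,1]]'
python3 - <<'E'
from h import *
go((.5274,-.0274,.082),np.radians(68.3))
E
```

```text
time: 14.2
ee_pos: [0.5285, -0.024, 0.0961]
eef_rot: [0.828, 0.561, 0.012, 0.0]
ft_force: [-0.8, -1.3, 1.7]
width: 0.0006
t 14.2 pos [ 0.5285 -0.024   0.0961] F [-0.8 -1.3  1.7] w 0.0006 tilt [ 0.019  0.013 -1.   ] shift cm [-0.38  0.01  1.4 ] turn -0.002
```

```bash
python3 -m jog '[[0,0,0.5,0,1],[0,0,0.2,0,1],[0,0,0.2,0,1],[0,0,0.15,0,1],[0,0,0.15,0,1],[0,0,0.12,0,1],[0,0,0.1,0,1],[0,0,0.06,0,1],[0,0,0.05,0,1],[0,0,0.05,0,1]]'
python3 - <<'E'
from h import *
go((.5274,-.0274,.082),np.radians(68.3))
E
```

```text
time: 15.2
ee_pos: [0.529, -0.024, 0.0824]
eef_rot: [0.828, 0.56, 0.011, 0.001]
ft_force: [-5.1, -0.3, 9.4]
width: 0.0006
t 15.2 pos [ 0.529  -0.024   0.0824] F [-5.1 -0.3  9.4] w 0.0006 tilt [ 0.017  0.014 -1.   ] shift cm [-0.37 -0.02  0.03] turn -0.002
```

```bash
python3 -m jog '[[0.2,0,0.03,0,1],[0.2,0,0.03,0,1],[0.3,0,0.03,0,1],[0.3,0,0.03,0,1],[0.4,0,0.03,0,1],[0.4,0,0.03,0,1],[0.4,0,0.03,0,1],[0.3,0,0.02,0,1],[0.2,0,0.02,0,1],[0.1,0,0,0,1]]'
python3 - <<'E'
from h import *
go((.5274,-.0274,.082),np.radians(68.3))
E
```

```text
time: 16.2
ee_pos: [0.5351, -0.0088, 0.0825]
eef_rot: [0.831, 0.557, 0.001, 0.005]
ft_force: [-4.1, -2.7, 3.9]
width: 0.0006
t 16.2 pos [ 0.5351 -0.0088  0.0825] F [-4.1 -2.7  3.9] w 0.0006 tilt [-0.003  0.01  -1.   ] shift cm [-2.01 -0.    0.06] turn -0.011
```

The sleeve is released, at about 13.6 mm. I raise slightly and keep sliding.

```bash
python3 -m jog '[[0.1,0,-0.15,0.01,1],[0.3,0,-0.1,0,1],[0.3,0,0,0,1],[0.3,0,0,0,1],[0.3,0,0,0,1],[0.3,0,0,0,1],[0.3,0,0,0,1],[0.3,0,0,0,1],[0.2,0,0,0,1],[0.2,0,0,0,1]]'
python3 - <<'E'
from h import *
go((.5274,-.0274,.082),np.radians(68.3))
E
```

```text
time: 17.2
ee_pos: [0.5416, 0.007, 0.0829]
eef_rot: [0.837, 0.547, -0.005, 0.006]
ft_force: [-3.2, -3.3, 3.8]
width: 0.0007
t 17.2 pos [0.5416 0.007  0.0829] F [-3.2 -3.3  3.8] w 0.0007 tilt [-0.016  0.005 -1.   ] shift cm [-3.72  0.08  0.15] turn -0.033
```

```bash
python3 -m jog '[[0.1,-0.05,-0.2,-0.02,1],[0.2,0,-0.1,0,1],[0.25,0,0,0,1],[0.25,0,0,0,1],[0.25,0,0,0,1],[0.2,0,0,0,1],[0.2,0,0,0,1],[0.2,0,0,0,1],[0.2,0,0,0,1],[0.2,0,0,0,1]]'
python3 - <<'E'
from h import *
go((.5274,-.0274,.082),np.radians(68.3))
E
```

```text
time: 18.2
ee_pos: [0.5456, 0.0184, 0.085]
eef_rot: [0.833, 0.554, -0.013, 0.009]
ft_force: [-6.5, -9.3, 6.3]
width: 0.0007
t 18.2 pos [0.5456 0.0184 0.085 ] F [-6.5 -9.3  6.3] w 0.0007 tilt [-0.032 -0.001 -0.999] shift cm [-4.92  0.09  0.45] turn -0.018
```

```bash
python3 -m jog '[[-0.4,0,0,0,1],[-0.5,0,-1,0,1],[-1,-0.1,-3,-0.02,1],[-1,0,-3,0,1],[-1,0,-2,0,1],[-1,0,0,0,1],[0,0,0,0,1],[0,0,0,0,1],[0,0,0,0,1],[0,0,0,0,1]]'
python3 - <<'E'
from h import *
go((.5274,-.0274,.082),np.radians(68.3))
c=snap('wrist','w2'); d=snap('side','s2'); print(proj(c,(.5274,-.0274,.066)),proj(d,(.5274,-.0274,.066)))
k=np.vstack([cv2.resize(c['pixels'][100:260,200:440],(720,480),interpolation=cv2.INTER_CUBIC)])
cv2.imwrite('pics/w2z.png',k[:,:,::-1])
cv2.imwrite('pics/s2z.png',cv2.resize(d['pixels'][150:260,240:480],(720,330),interpolation=cv2.INTER_CUBIC)[:,:,::-1])
E
```

```text
time: 19.2
ee_pos: [0.5278, -0.0203, 0.1818]
eef_rot: [0.825, 0.565, -0.01, 0.007]
ft_force: [-1.3, -0.1, -0.4]
width: 0.0007
t 19.2 pos [ 0.5278 -0.0203  0.1818] F [-1.3 -0.1 -0.4] w 0.0007 tilt [-0.024  0.    -1.   ] shift cm [-0.43  0.22  9.99] turn 0.009
(np.float64(324.19235247633554), np.float64(214.45151589101496)) (np.float64(334.7346496679904), np.float64(200.08704412138962))
```

View pics/w2z.png

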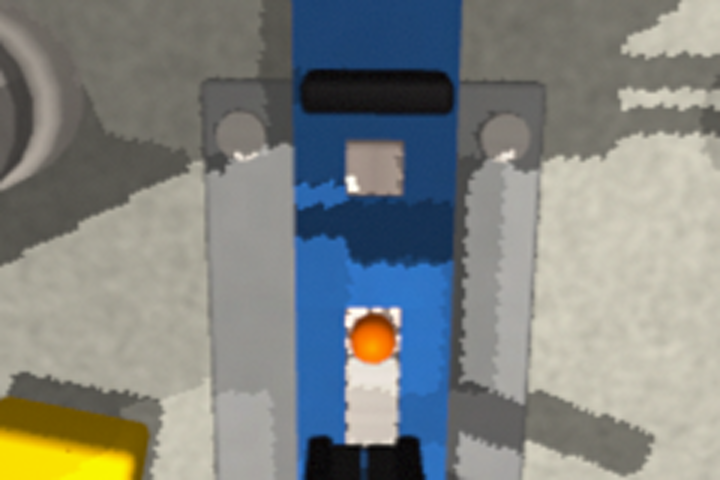

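View pics/s2z.png

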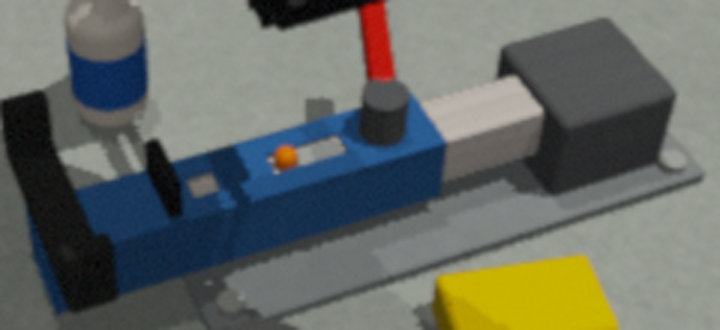

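View count 7: the button stands up at (373,338) in the window, about 41–43 mm from the first hole at (375,168), which agrees with the 11 N stall, so it is locked. Next is the lever geometry.

Run:
```python
from h import *
u=np.array([np.cos(np.radians(68.3)),np.sin(np.radians(68.3))]); B=np.array([.5274,-.0274])
hub0=B-.098*u
for n,w in(('scene0',(210,180,255,235)),('side0',(380,135,402,175))):
    c=dict(np.load(f'pics/{n}.npz'))
    hsv=cv2.cvtColor(c['pixels'],cv2.COLOR_RGB2HSV); m=cv2.inRange(hsv,(0,150,60),(4,255,255))|cv2.inRange(hsv,(172,150,60),(180,255,255))
    z=np.zeros_like(m);z[w[1]:w[3],w[0]:w[2]]=m[w[1]:w[3],w[0]:w[2]]; v,q=np.nonzero(z)
    P=np.array([onz(c,a,b,.08)[:2] for a,b in zip(q,v)]); f=cv2.fitLine(P.astype(np.float32),cv2.DIST_L2,0,.01,.01).ravel()
    print(n,len(q),'ang',np.degrees(np.arctan2(f[1],f[0])),'from hub0',np.degrees(np.arctan2(*(P.mean(0)-hub0)[::-1])),'far',np.max(np.linalg.norm(P-hub0,axis=1)))
hub=B-(.098-.043)*u; a=np.radians(-44); e=np.array([np.cos(a),np.sin(a)]); t=np.array([np.sin(a),-np.cos(a)])
p=hub+.055*e-.0285*t; print(hub0,hub,p); go((*p,.15),a+np.pi/2)
```

```text
scene0 403 ang -41.791386 from hub0 -41.71531945632448 far 0.08999373997880276
side0 246 ang -42.939983 from hub0 -42.7579069727445 far 0.08941294318000396
[ 0.49116482 -0.11845499] [ 0.50706393 -0.07850229] [ 0.56642538 -0.09620732]
t 19.3 pos [ 0.5278 -0.0204  0.1819] F [-0.1 -0.3  0.1] w 0.0004 tilt [-0.024  0.    -1.   ] shift cm [-5.59  6.34  3.32] turn 0.398
```

```bash
python3 -m jog '[[-1.9,2.1,0,0,1],[-1.9,2.1,0,0,1],[-1.8,2.1,0,0,1],[0,0,0,0.13,1],[0,0,1,0.13,1],[0,0,1,0.12,1],[0,0,1,0,1],[0,0,0,0,1],[0,0,0,0,1],[0,0,0,0,1]]'
python3 - <<'E'
from h import *
hub=np.array([.5071,-.0785]); a=np.radians(-42.5); e=np.array([np.cos(a),np.sin(a)]); t=np.array([np.sin(a),-np.cos(a)])
p=hub+.055*e-.0285*t; go((*p,.0955),a+np.pi/2)
c=snap('wrist','w3'); print(proj(c,(*hub,.09)),proj(c,(*(hub+.084*e),.086)))
E
```

```text
time: 20.3
ee_pos: [0.5674, -0.0963, 0.1491]
eef_rot: [0.917, 0.399, -0.01, 0.007]
ft_force: [-0.9, 0.9, 0.7]
width: 0.0002
t 20.3 pos [ 0.5674 -0.0963  0.1491] F [-0.9  0.9  0.7] w 0.0002 tilt [-0.024  0.005 -1.   ] shift cm [ 0.21 -0.18  5.35] turn -0.008
(np.float64(231.88017046554882), np.float64(276.67525309233446)) (np.float64(364.65239116442655), np.float64(272.30321869766493))
```

View pics/w3.png

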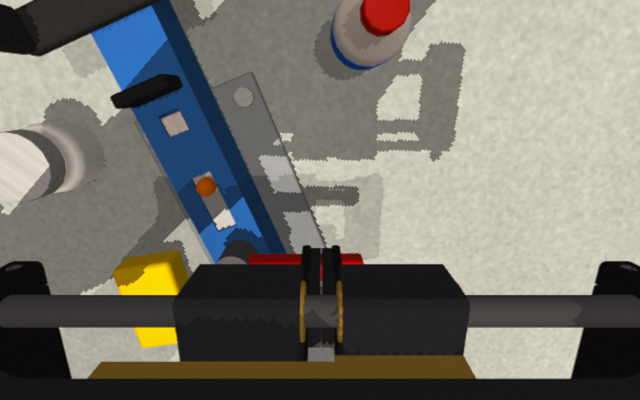

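View 8: the lever's red edge runs from (250,258) to (362,258), parallel to the jaw line as planned, and its tip is at the predicted column. I descend beside it.

```bash
python3 -m jog '[[0.3,-0.2,0.5,0,1],[0,0,2,0,1],[0,0,2,0,1],[0,0,0.8,0,1],[0,0,0,0,1],[-0.5,0,0,0,1],[-0.3,0,0,0,1],[-0.3,0,0,0,1],[0,0,0,0,1],[0,0,0,0,1]]'
python3 - <<'E'
from h import *
hub=np.array([.5071,-.0785]); a=np.radians(-42.5); e=np.array([np.cos(a),np.sin(a)]); t=np.array([np.sin(a),-np.cos(a)])
p=hub+.055*e-.0165*t; go((*p,.0955),a+np.pi/2)
E
```

```text
time: 21.35
ee_pos: [0.5622, -0.1018, 0.0992]
eef_rot: [0.916, 0.401, -0.007, 0.009]
ft_force: [0.0, 0.7, -0.0]
width: 0.0003
t 21.35 pos [ 0.5622 -0.1018  0.0992] F [ 0.   0.7 -0. ] w 0.0003 tilt [-0.019  0.011 -1.   ] shift cm [-0.35 -0.14  0.38] turn -0.005
```

Lower 4 mm, then swing along the arc.

```bash
python3 -m jog '[[0,-0.1,0.3,0,1],[-0.2,0,0.1,0,1],[-0.3,0,0,0,1],[-0.3,0,0,0,1],[-0.45,0.12,0,0.08,1],[-0.45,0.12,0,0.08,1],[-0.45,0.12,0,0.08,1],[-0.45,0.12,0,0.08,1],[-0.45,0.12,0,0.08,1],[-0.2,0,0,0,1]]'
cat >> h.py <<'E'
def lev():
    s=r.read_state(); R=Ro.from_quat(s['eef_rot']).as_matrix(); q=R[:2,0]/np.linalg.norm(R[:2,0])
    e=np.array([q[1],-q[0]]); hub=np.array([.5071,-.0785]); d=s['ee_pos'][:2]-hub
    rr=np.linalg.norm(d); o=d@q; a=np.degrees(np.arctan2(e[1],e[0]))
    print('tool lever dir',a.round(1),'joint',np.radians(68.3-90-a).round(3),'radial',(d@e).round(4),'offset(16.5 if touching)',o.round(4))
    phi=np.degrees(np.arctan2(d[1],d[0])-np.arcsin(.0165/rr)); print('blade angle by contact',np.radians(-21.7-phi).round(3))
E
python3 - <<'E'
from h import *
go((.5071,-.0785,.0955),0);lev()
E
```

```text
time: 22.35
ee_pos: [0.5411, -0.1249, 0.0959]
eef_rot: [0.979, 0.204, -0.001, 0.009]
ft_force: [2.6, 1.3, -0.9]
width: 0.0006
t 22.35 pos [ 0.5411 -0.1249  0.0959] F [ 2.6  1.3 -0.9] w 0.0006 tilt [-0.007  0.017 -1.   ] shift cm [-1.26 -5.62 -0.05] turn 0.412
tool lever dir -66.4 joint 0.78 radial 0.0562 offset(16.5 if touching) 0.0126
blade angle by contact 0.85
```

```bash
python3 -m jog '[[-0.45,0.1,0,0.08,1],[-0.45,0.1,0,0.08,1],[-0.45,0.1,0,0.08,1],[-0.45,0.1,0,0.08,1],[-0.45,0.1,0,0.08,1],[-0.45,0.1,0,0.08,1],[-0.3,0.05,0,0.05,1],[-0.2,0,0,0.03,1],[-0.2,0,0,0,1],[-0.2,0,0,0,1]]'
python3 - <<'E'
from h import *
go((.5071,-.0785,.0955),0);lev()
E
```

```text
time: 23.35
ee_pos: [0.5083, -0.1359, 0.0965]
eef_rot: [0.997, -0.073, 0.004, 0.009]
ft_force: [13.0, -3.0, -9.4]
width: 0.0005
t 23.35 pos [ 0.5083 -0.1359  0.0965] F [13.  -3.  -9.4] w 0.0005 tilt [ 0.01   0.017 -1.   ] shift cm [-0.95 -5.66 -0.01] turn -0.145
tool lever dir -98.3 joint 1.337 radial 0.0566 offset(16.5 if touching) 0.0095
blade angle by contact 1.462
```

```bash
python3 -m jog '[[-0.2,0,0.03,0.05,1],[-0.25,0,0,0.05,1],[-0.25,0,0,0.02,1],[0.3,0,0,0,1],[1.5,0,0,0,1],[2,0,-1,0,1],[2,0,-4,0,1],[2,0,-4,0,1],[0,0,-3,0,1],[0,0,0,0,1]]'
python3 - <<'E'
from h import *
go((.5071,-.0785,.0955),0)
c=snap('scene','c4'); d=snap('side','s4')
cv2.imwrite('pics/c4s4.png',np.vstack([cv2.resize(x,(720,300),interpolation=cv2.INTER_CUBIC) for x in(c['pixels'][150:250,160:400],d['pixels'][150:250,240:480])])[:,:,::-1])
E
```

```text
time: 24.35
ee_pos: [0.5785, -0.1553, 0.2207]
eef_rot: [0.992, -0.125, 0.006, 0.009]
ft_force: [0.1, 0.3, -0.1]
width: 0.0005
t 24.35 pos [ 0.5785 -0.1553  0.2207] F [ 0.1  0.3 -0.1] w 0.0005 tilt [ 0.014  0.017 -1.   ] shift cm [-9.   -5.89 12.3 ] turn -0.25
```

View pics/c4s4.png

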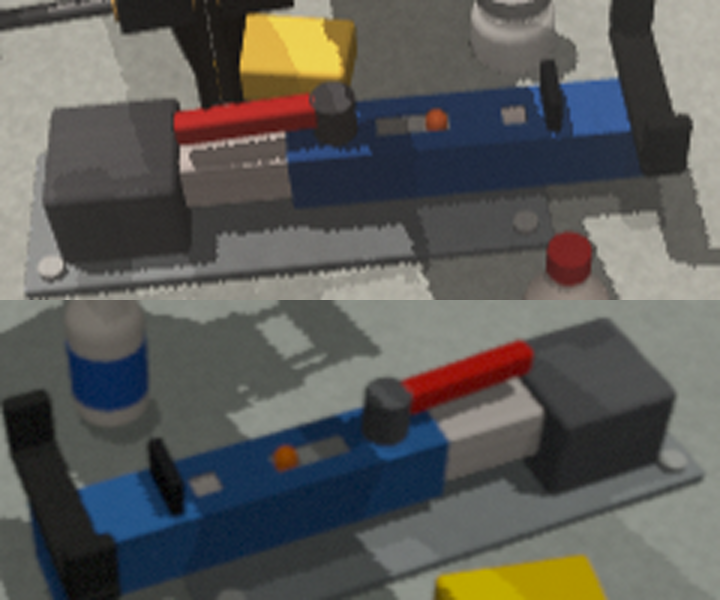

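View 9: the lever lies back along the bar, the button is up, and the bystanders are in place. I measure the lever angle.

Run:
```python
from h import *
for n,w in(('c4',(215,178,270,200)),('s4',(370,160,420,190))):
    c=dict(np.load(f'pics/{n}.npz'))
    hsv=cv2.cvtColor(c['pixels'],cv2.COLOR_RGB2HSV); m=cv2.inRange(hsv,(0,150,60),(4,255,255))|cv2.inRange(hsv,(172,150,60),(180,255,255))
    z=np.zeros_like(m);z[w[1]:w[3],w[0]:w[2]]=m[w[1]:w[3],w[0]:w[2]]; v,q=np.nonzero(z)
    P=np.array([onz(c,a,b,.08)[:2] for a,b in zip(q,v)]); f=cv2.fitLine(P.astype(np.float32),cv2.DIST_L2,0,.01,.01).ravel()
    a=np.degrees(np.arctan2(f[1],f[0]))%180-180; print(n,len(q),a,'joint',np.radians(-21.7-a))
c=dict(np.load('pics/c4.npz'));d=dict(np.load('pics/s4.npz'))
for nm,a,b,z in(('button',(436/3+160,150+118/3),(240+286/3,150+157/3),.064),('hole1',(513/3+160,150+115/3),(240+205/3,150+186/3),.058)):
    print(nm,onz(c,*a,z).round(4),onz(d,*b,z).round(4))
```

```text
c4 501 -108.56543 joint 1.5160878
s4 470 -104.79112 joint 1.4502137
button [ 0.5323 -0.0285  0.064 ] [ 0.5248 -0.0262  0.064 ]
hole1 [0.5457 0.012  0.058 ] [0.5423 0.0125 0.058 ]
```

```bash
python3 -c "
from bench import r
print(r.close_job(), r.read_state()['time'])"
```

```text
the job is handed in; nothing more can be done
the job is handed in; nothing more can be done
```

I pressed the button flush and slid the sleeve out by the thumb rest until the button popped up in the next hole. I then swung the red lever to its stop, backed the arm clear and handed the job in after about 24.5 s. The hand-in gives no verdict.

**Last checks**
- **Button and sleeve:** The pictures show the button standing up in the window. The sleeve is out about 41–43 mm and stopped dead against an 11 N push. That is at the low end of the 43–69 mm range for the next hole, but above the 39 mm required. I judged the button's height by eye and did not measure it.
- **Lever:** The two cameras put it at 1.52 and 1.45 rad, against the stop at 1.5. They disagree by 0.07 rad, but both are above the 1.38 needed.
- **Bystanders:** The bottle, wax block and jar looked unmoved. I judged this from the pictures only.
- **Force:** The wrist force at the ends of moves, the only times I read it, peaked at about 20 N in total. The gripper now touches nothing.

**One thing went wrong:** on the first push the gripper tilted by about 4° and the sleeve stayed locked. I straightened the gripper by pushing gently against the back of the thumb rest, and the second push released the sleeve.

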